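# Clamp a mould insert in the lever clamp and hold it

## Robot

A 6-joint arm with a two-finger parallel gripper is mounted at the origin on the work surface. World frame = base frame: x ahead of the robot, y to its left, z up, the work surface at z = 0. Lengths are in mm, angles in rad, forces in N, time in s.
With the tool pointing down it reaches from about 400 to 925 mm from the base axis. Payload 12.5 kg.
Tool frame: the origin (TCP) lies midway between the tips of the shut fingers; the grasp point (between the pads) lies 19 mm behind it; z points along the fingers, y is the line along which they close (so a half turn about z gives the same grasp; the last joint's range is limited). The gripper opens to 95 mm and grips with 3 to 60 N. Pads are 20 mm wide; open, the fingers measure 119 mm over their backs; the gripper's body (75 mm by 180 mm) begins 59 mm behind the grasp point.
Start: joints at [-0.106, 0.491, 1.559, -0, 1.092, -0.106], TCP at [625.017, 0.021, 214.661] pointing down, gripper open.
Joint ranges: [-3.1, 3.1], [-0.84, 2.19], [0.05, 2.79], [-1.13, 4.28], [0.06, 2.93], [-2.69, 2.69]. Speed limits (rad/s): [2.22, 2.22, 2.79, 3.14, 3.14, 3.14].

## Interface

Orientations are given as [roll, pitch, yaw] about the fixed x, y, z axes, in that order (R = Rz(yaw) Ry(pitch) Rx(roll)).
In Python, from cell import * gives the robot as it stands.
- The arm moves only by the tool servo_tool, never from a script. Its argument "moves" is one flat list of numbers, 5 for each row, row after row: the shift along the world's x, y, z as a fraction of full scale, then the turn about the world's z as a fraction of full scale, then the opening, from 0 (shut) to 1 (fully open). A call has 1 to 12 rows; each row is the pose to reach, as a shift and turn from the pose commanded when the call began, turning the shorter way round; what a row does not reach only later rows make up. Full scale, the value 1, is 400 mm for a shift and 180 degrees for a turn. A row lasts 1/12 s, in which the tool goes at most 41.7 mm and 7.16 degrees, less where a joint would pass 70% of its speed; a pose out of reach is approached as far as the arm can. A call with a number of a shift or a turn outside -1 to 1 is refused whole. A call with a gripper value outside its range is refused whole. The fingers move at their own pace and stop on an object; the grip force is fixed at half the most. Time passes only in rows, so rows that repeat a pose let the fingers close. It gives the time, the measured TCP pose, the force, the opening and the grip force at its end, in the units of the state.
- state(): the state, without advancing time (a new reading comes with each control period).
- read_camera(name): name is "scene" or "side" or "wrist"; returns (picture, depth): 384x512x3 uint8, blue, green, red; 384x512 float32, mm along the optical axis (not along the pixel's ray), 0 where there is no reading.
- get_calibration(name): a dict with "K" (3x3 intrinsics, pixels), "R" (3x3) and "t" (3): a world point X has camera coordinates R X + t. Camera axes: x right, y down, z forward; pixel columns grow to the right and rows downward; lengths in mm; the calibration is good to about 2 mm. The wrist camera is an equidistant fisheye: a pixel r from the principal point sees the ray r / f radians off the axis. A picture is of the moment at which its call begins: read the wrist's pose just before it. get_calibration takes no time and is no camera call; for the wrist camera it gives the pose at the moment of the call.
- job_done(): hands the job in; it is judged then, once.
The state is a dict: "t": time; "joints": joint angles; "qvel": joint speeds; "tau": joint torques, N m; "eef_pos": TCP position; "tcp_rot": TCP orientation; "ft_force": force on the tool from outside, world axes, zero at the start; "moment": the same for the moment, N m; "opening": opening from 0.0 (shut) to 1.0 (fully open); "grip_force": force on a finger pad.
Only numpy, scipy, OpenCV 4.12 (cv2) and the standard library are available. Lean on these libraries where they do the work, as an engineer would, in place of code of your own. Each camera call takes 0.05 s, during which the arm holds its last target. There are 200 camera calls.

## Task

Set the mould insert (the small block with a leaf relief on top) flat on the plate between the two jaws of the lever clamp, relief up, its long side along the jaws and roughly centred on them, and let go of it. Only then flip the safety catch right over to the back, off the lever, and pull the lever by its upright grip towards you until the jaws squeeze the insert firmly. The lever springs back, so finish while still holding it pulled; leave the other things on the bench where they are.

Things in the scene. Friction and masses are not known exactly. Their poses are not given: they have to be found in the camera images.
- fixture: Lever clamp, bolted to the bench (does not move): steel base plate 160 x 290 mm, 18 mm thick, with the two jaws on its left half and the lever and catch on its right half (seen from the robot). Origin on the bench under the clamp; x points away from the robot side to the back, y to the left along the line in which the jaw slides, z up. Its yaw varies.
- nest (a point): Centre of the open gap between the jaws, on top of the base plate (18 mm above the bench). Axes as the fixture's. The open gap is 70 mm along y; both jaws are 90 mm long along x, 25 mm thick and 35 mm high above the plate. The gap is open at both x ends and above.
- jaw: Sliding jaw, dark steel block 90 x 25 x 35 mm (the fixed jaw facing it is alike), at the right (-y) of the gap; driven by the lever, 40 mm of travel per rad of lever towards +y. Origin at the centre of its underside.
- insert: Mould insert to be clamped: bright aluminium-grey block 50 (x) x 40 (y) x 28 mm (z), about 0.4 kg, with a low leaf relief (2.5 mm) on top. Origin at the centre of its underside. Lies flat on the bench at the left, any yaw within about 45 degrees. It goes in with its x along the fixture's x (either way round), so that the 40 mm width lies across the gap.
- lever (a joint): Lever angle, rad: 0 at rest (arm towards fixture -y), growing as the grip is pulled to fixture -x (clockwise from above), stop at 1.0. Spring return: 1.7 N at the grip at rest, 5 N at 0.75. The jaws close on the insert at about 0.75; further pull goes into clamping, 10 to 15 N in all at the grip is firm. With the catch on, its tooth blocks the lever after about 0.05 rad.
- lever_pivot (a point): Upright axis of the lever, 45 mm above the bench. The grip turns about it at a radius of 145 mm; arm 20 mm wide, 12 mm thick, its top 51 mm above the bench.
- grip_mid (a point): Point on the axis of the upright round black grip on the end of the lever arm (24 mm in diameter, from 50 to 116 mm above the bench), 92 mm above the bench: a good height to pinch it. It moves with the lever.
- catch (a joint): Safety catch angle, rad: 0 = lying over the lever arm with its tooth in front of the arm (on); it flips up and over to the back, stop at 1.95 (off). It weighs 0.1 kg, turns easily, falls back when let go below about 1.1 and stays back by its own weight beyond 1.5.
- catch_hinge (a point): Middle of the catch's level hinge axis (along the fixture's y), behind the lever arm, 45 mm above the bench.
- catch_knob (a point): Centre of the black ball knob, 22 mm in diameter, on an 8 mm stem at the catch's free end, 28 mm above the flat strap (90 x 24 x 6 mm). With the catch at 0 it is 80 mm in front of (fixture -x) the hinge axis and 42 mm above it, 87 mm above the bench; it moves on a circle of 90 mm about the hinge axis, up and over to the back (+x). The lever grip is 90 mm to its -y side.
- blank: Bystander: plain steel block, no relief, 75 x 55 x 22 mm.
- bush: Bystander: steel guide bush (short tube), 42 mm in diameter, 35 mm tall.
- pillar: Bystander: upright steel guide pillar, 28 mm in diameter with a 38 mm foot, 100 mm tall.
- hammer: Bystander: hammer with wooden handle, lying at the right.
- wrench: Bystander: steel spanner, lying at the right.
- tin: Bystander: small open steel tray 100 x 80 x 40 mm, at the back right.
Not all that is in view belongs to the job. Leave any pink or yellow look-alike of the insert alone.

How it is judged:
By the outcome, as a careful person would: the job done as asked, in the order asked, and still so for the second after the job is handed in, while the arm keeps its last pose, push and grip.
It also fails if it takes over 64 s, if anything falls off the work surface, if the arm or the gripper's body presses on something with over 40 N, if the wrist force passes 120 N, or if a joint passes its speed limit or range.

## Working session

There is one attempt and no reset: what is moved stays moved. The work goes in short steps, Python scripts to look and compute and a tool call to move; the robot and the scene stay as the last step left them, time stands still between calls to the robot, and variables do not carry over. Pictures are saved under pics/ and viewed, at most 10 in all, crops included, and the job is handed in when it is done.

Besides the shell and the picture viewer there is one more tool, called in YAML: its name, and indented under it one key for each argument. servo_tool: Moves the arm, as the interface text tells. Its arguments: {"type":"object","properties":{"moves":{"type":"array"}},"required":["moves"]}

```bash
mkdir -p pics; cat > h.py <<'E'
from cell import *
import numpy as np, cv2
def cloud(n):
    c=get_calibration(n); im,d=read_camera(n); K,R,t=[np.array(c[k],float) for k in("K","R","t")]
    v,u=np.mgrid[0:384,0:512].astype(float)
    x=(u-K[0,2])/K[0,0]; y=(v-K[1,2])/K[1,1]
    P=np.stack([x*d,y*d,d],-1)
    W=(P-t)@R   # R^T (P-t)
    W[d<=0]=np.nan
    return im,d,W
E
python3 - <<'E'
from h import *
for n in("scene","side"):
    im,d,W=cloud(n); np.savez(f"{n}.npz",im=im,d=d,W=W)
    cv2.imwrite(f"pics/{n}0.png",cv2.resize(im,(800,600)))
    c=get_calibration(n); print(n,np.round(-np.array(c["R"]).T@c["t"]), (d>0).mean())
print(state())
E
```

```text
scene [1307.  471.  880.] 0.9960683186848959
side [-263. -739.  702.] 0.9959259033203125
{'t': 0.1, 'joints': array([-1.05586494e-01,  4.91519483e-01,  1.55938517e+00, -2.06872053e-06,
        1.09169015e+00, -1.05610902e-01]), 'qvel': array([-0.00074184, -0.00242146,  0.00056175, -0.00143724, -0.00127635,
       -0.0001979 ]), 'tau': array([ 2.47082615e-03, -6.13621187e+01, -2.58604574e+01,  6.93451893e-02,
        4.70101309e-02, -2.07912552e-05]), 'eef_pos': array([6.24789825e+02, 5.29369096e-02, 2.14108778e+02]), 'tcp_rot': array([-3.14059589e+00, -1.03817566e-04,  1.57082164e+00]), 'ft_force': array([ 0.32750488, -0.48635825, -0.38371864]), 'moment': array([ 0.04436226, -0.02252769,  0.00898584]), 'grip_force': 0.0, 'opening': 0.9996618497174922}
```

View pics/scene0.png

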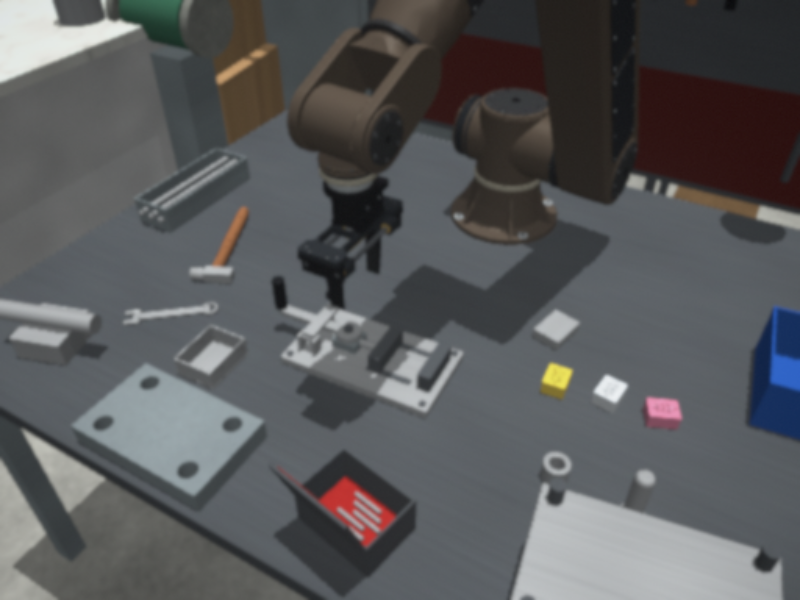

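View pics/side0.png

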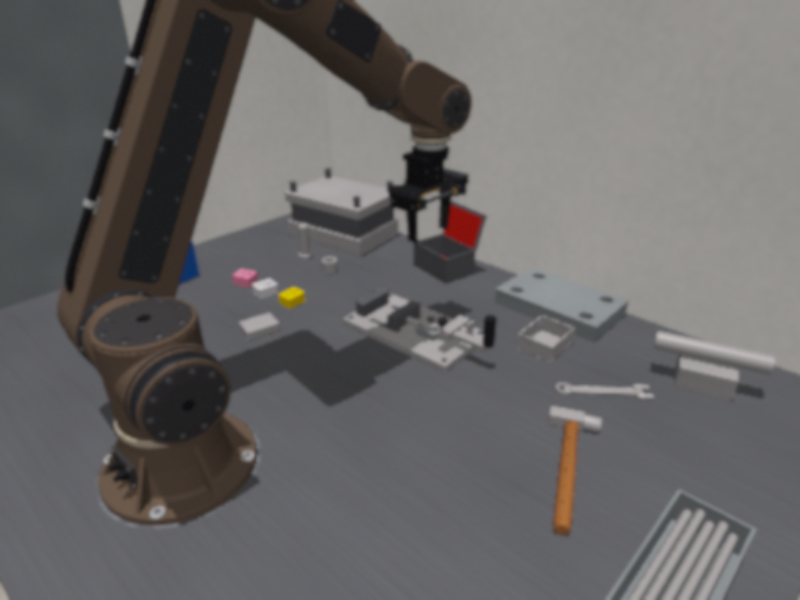

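The scene view shows the insert (bright block) at (610,391), between the yellow (557,380) and pink (663,412) look-alikes. The clamp is at (370,358), its grip at (279,292) and the jaws at (385,348) and (434,368). The side view agrees: insert (264,288), grip (490,331).

```bash
python3 - <<'E'
from h import *
S={}
for n in("scene","side"):
    z=np.load(n+".npz"); im,W=z["im"],z["W"]; hsv=cv2.cvtColor(im,cv2.COLOR_BGR2HSV)
    S[n]=(im,W,hsv)
    bx=(390,250) if n=="scene" else (169,184)
    m=((hsv[...,1]<50)&(hsv[...,2]>140)).astype(np.uint8)
    _,L,st,ct=cv2.connectedComponentsWithStats(m)
    l=L[bx[1],bx[0]]; q=W[L==l]; print(n,"insert comp",st[l],np.round(np.nanmedian(q,0)),np.nanpercentile(q,[2,50,98],axis=0).round(1).tolist())
    top=q[(q[:,2]>24)&(q[:,2]<36)]
    if len(top)>5:
        r=cv2.minAreaRect(top[:,:2].astype(np.float32)); print("top",len(top),np.round(np.median(top,0),1),r, np.round(cv2.boxPoints(r)).tolist())
    # bench
    print("bench z med",np.nanmedian(W[(abs(W[...,0]-560)<150)&(abs(W[...,1]-250)<150)][:,2]))
# topdown map over both
x0,y0,sc=480,-250,1.0
xs=(400,860); ys=(-260,420); s=1.15
out=[]
for n in S:
    im,W,_=S[n]
    a=np.zeros((int((xs[1]-xs[0])*s),int((ys[1]-ys[0])*s),3),np.uint8)
    ok=(W[...,2]>-20)&(W[...,2]<135)
    o=np.argsort(W[ok][:,2]); P=W[ok][o]; C=im[ok][o]
    r=((xs[1]-P[:,0])*s).astype(int); c=((ys[1]-P[:,1])*s).astype(int)
    for p in range(len(P)):
        if 0<=r[p]<a.shape[0]-2 and 0<=c[p]<a.shape[1]-2: a[r[p]:r[p]+3,c[p]:c[p]+3]=C[p]
    print(a.shape)
    out.append(a)
for i,a in enumerate(out):
    out[i]=a
cv2.imwrite("pics/top.png",cv2.resize(np.vstack(out),None,fx=.56,fy=.56) if 0 else out[0])
for n in S:
    im,W,hsv=S[n]
    tall=(W[...,2]>60)&(W[...,2]<114)&(W[...,0]>520)&(W[...,0]<800)&(W[...,1]<60)&(W[...,1]>-200)&(hsv[...,2]<90)
    _,L,st,ct=cv2.connectedComponentsWithStats(tall.astype(np.uint8))
    for l in range(1,len(st)):
        if st[l,4]>12: 
            q=W[L==l]; print(n,"dark tall",st[l],np.round(np.median(q,0)),np.round(q.min(0)),np.round(q.max(0)))
E
```

```text
scene insert comp [380 240  22  19 271] [450. 384.  28.] [[394.2, 361.3, 0.5], [450.1, 383.7, 28.4], [474.5, 403.8, 33.0]]
top 232 [451.7 382.6  28.8] ((448.6138610839844, 382.2206115722656), (40.15659713745117, 53.176918029785156), 82.56719207763672) [[420.0, 366.0], [472.0, 359.0], [478.0, 399.0], [425.0, 406.0]]
bench z med 1.1836407670094804
side insert comp [161 178  16   8  90] [445. 377.  28.] [[421.2, 359.1, 0.6], [445.3, 377.0, 28.4], [501.6, 450.8, 32.8]]
top 75 [443.2 375.   29.1] ((445.6255798339844, 380.3897705078125), (45.51797103881836, 51.040122985839844), 79.14899444580078) [[416.0, 363.0], [466.0, 353.0], [475.0, 398.0], [425.0, 408.0]]
bench z med 1.5844052187057578
(529, 781, 3)
(529, 781, 3)
scene dark tall [179 181   5  15  35] [ 574. -198.   89.] [ 566. -200.   64.] [ 581. -195.  110.]
side dark tall [279 202   7   7  32] [ 526. -125.   94.] [ 520. -131.   83.] [ 534. -114.  100.]
```

View pics/top.png

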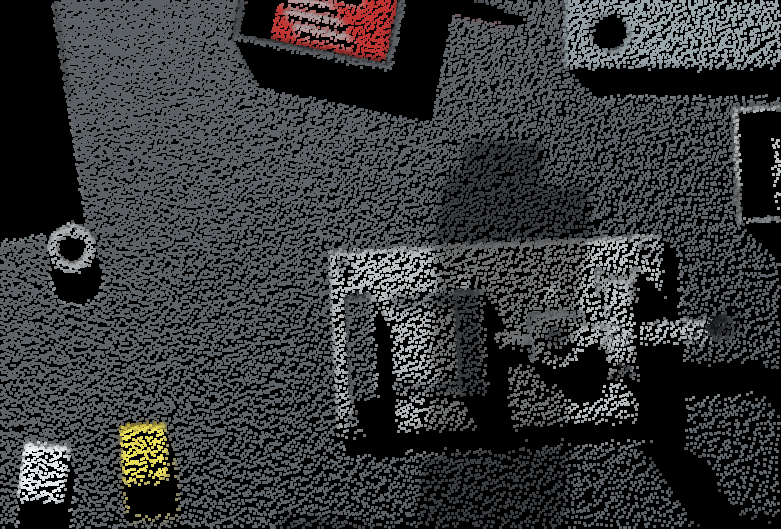

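The top-down map agrees with that: white insert at (45,473), which is world ≈ (447,381), yaw ≈ -9°. The clamp spans columns 330–665, with the grip at (715,325). I'll move above the insert and look from the wrist.

servo_tool:
  moves: [-0.445,0.953,0,-0.05,0.8,-0.445,0.953,0,-0.05,0.8,-0.445,0.953,0,-0.05,0.8,-0.445,0.953,0,-0.05,0.8,-0.445,0.953,0,-0.05,0.8,-0.445,0.953,0,-0.05,0.8,-0.445,0.953,0,-0.05,0.8,-0.445,0.953,0,-0.05,0.8,-0.445,0.953,0,-0.05,0.8,-0.445,0.953,0,-0.05,0.8,-0.445,0.953,0,-0.05,0.8,-0.445,0.953,0,-0.05,0.8]

```text
t: 1.1
eef_pos: [445.6, 383.1, 214.2]
tcp_rot: [-3.141, 0.0, 1.417]
ft_force: [0.4, -0.0, -0.5]
opening: 0.797
grip_force: 0.0
```

```bash
cat >> h.py <<'E'
def wcal():
    c=get_calibration("wrist"); return [np.array(c[k],float) for k in("K","R","t")]
def wray(uv,K,R,t,z):
    """fisheye pixel -> world point on plane z"""
    uv=np.atleast_2d(np.asarray(uv,float)); a=(uv-[K[0,2],K[1,2]])/[K[0,0],K[1,1]]
    th=np.linalg.norm(a,axis=1); s=np.where(th>1e-9,np.sin(th)/np.maximum(th,1e-9),1)
    d=np.c_[a*s[:,None],np.cos(th)]@R; c=-R.T@t
    return c+d*((z-c[2])/d[:,2])[:,None]
def wcloud():
    K,R,t=wcal(); im,d=read_camera("wrist")
    v,u=np.mgrid[0:384,0:512]; a=(np.stack([u,v],-1)-[K[0,2],K[1,2]])/[K[0,0],K[1,1]]
    th=np.linalg.norm(a,axis=-1); s=np.sinc(th/np.pi)
    r=np.dstack([a*s[...,None],np.cos(th)]); P=r/r[...,2:]*d[...,None]
    W=(P-t)@R; W[(d<=0)|(th>1.4)]=np.nan
    return im,d,W,(K,R,t)
E
python3 - <<'E'
from h import *
s=state(); print(s["t"],s["eef_pos"].round(1),s["tcp_rot"].round(3),s["opening"])
im,d,W,(K,R,t)=wcloud(); print(K.round(1).tolist(),np.round(-R.T@t))
cv2.imwrite("pics/w1.png",im); np.savez("w1.npz",im=im,d=d,W=W)
# updated fixed views (arm moved off the clamp)
for n in("scene","side"):
    im,d,W=cloud(n); np.savez(n+"1.npz",im=im,d=d,W=W)
    hsv=cv2.cvtColor(im,cv2.COLOR_BGR2HSV)
    reg=(W[...,0]>450)&(W[...,0]<700)&(W[...,1]<150)&(W[...,1]>-230)
    for nm,m in (("plate",reg&(W[...,2]>13)&(W[...,2]<23)),("z48-58",reg&(W[...,2]>48)&(W[...,2]<58)&(W[...,1]>-40)),("tall",reg&(W[...,2]>65)&(W[...,2]<113))):
        _,L,st,ct=cv2.connectedComponentsWithStats(m.astype(np.uint8))
        for l in range(1,len(st)):
            if st[l,4]>10:
                q=W[L==l]; r=cv2.minAreaRect(q[:,:2].astype(np.float32))
                print(n,nm,st[l].tolist(),np.round(np.median(q,0),1),[np.round(x,1) for x in r])
cv2.imwrite("pics/sc1.png",cv2.resize(np.load("side1.npz")["im"][160:260,200:350],(780,520),interpolation=cv2.INTER_CUBIC))
E
```

```text
1.1 [445.6 383.1 214.2] [-3.141  0.     1.417] 0.7968175469005275
[[297.3, 0.0, 255.6], [0.0, 297.3, 189.5], [0.0, 0.0, 1.0]] [458. 463. 384.]
scene plate [214, 198, 35, 22, 282] [509.  -59.8  18.8] [array([518.5, -77.2]), array([ 57.1, 112.2]), np.float64(2.0)]
scene plate [179, 211, 118, 54, 2488] [606.9  30.8  18.7] [array([569.4, -13.8]), array([162.7, 290.9]), np.float64(3.1)]
scene plate [150, 221, 8, 10, 25] [ 686.2 -220.8   16.6] [array([ 683.8, -220.2]), array([32.2,  4.5]), np.float64(3.2)]
scene z48-58 [235, 208, 23, 23, 224] [564.7  12.2  53.7] [array([563.8,  11.3]), array([90. , 25.9]), np.float64(2.4)]
scene z48-58 [267, 219, 22, 25, 242] [561.1 107.3  53.4] [array([558.5, 106. ]), array([91.4, 26.1]), np.float64(3.1)]
scene tall [174, 179, 10, 16, 111] [ 580.9 -201.5   88.3] [array([ 577.8, -204.9]), array([14. , 23.7]), np.float64(39.9)]
scene tall [208, 185, 8, 11, 55] [ 537.4 -118.    92.2] [array([ 537.9, -118.5]), array([14.8, 20.1]), np.float64(23.8)]
side plate [219, 188, 83, 47, 1135] [520.1 -33.5  19.1] [array([557.7, -17.8]), array([291.5, 162.1]), np.float64(89.1)]
side plate [265, 196, 25, 11, 76] [633.8  -5.5  19. ] [array([632.2, -22.3]), array([63.1, 82.4]), np.float64(27.4)]
side plate [294, 209, 4, 4, 12] [ 624.7 -106.2   19.7] [array([ 624.7, -106.5]), array([22.7, 10.4]), np.float64(36.9)]
side plate [301, 210, 8, 7, 35] [ 633.  -139.4   19.6] [array([ 634. , -140.5]), array([34.3, 24. ]), np.float64(23.6)]
side z48-58 [227, 184, 22, 13, 106] [549.1 101.5  53.1] [array([554.2, 104.7]), array([92. , 27.3]), np.float64(5.0)]
side z48-58 [247, 192, 22, 13, 121] [554.2   7.7  53.6] [array([560.1,   9.8]), array([92.6, 26.4]), np.float64(3.2)]
side tall [279, 202, 7, 10, 46] [ 526.4 -124.    92. ] [array([ 526.7, -125. ]), array([13. , 18.8]), np.float64(62.0)]
side tall [309, 205, 8, 15, 100] [ 561.5 -215.1   90.7] [array([ 565.3, -213.9]), array([15.3, 24.7]), np.float64(43.8)]
```

View pics/w1.png

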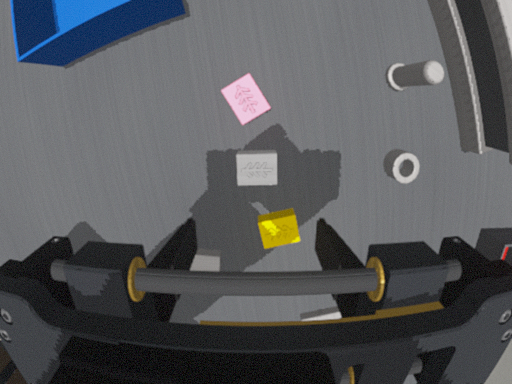

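The wrist view shows the insert at (257,168) with its relief up, pink at (246,99) and yellow at (279,228). Next I'll refine the insert's pose from this picture.

```bash
python3 - <<'E'
from h import *
z=np.load("w1.npz"); im,W=z["im"],z["W"]; K,R,t=wcal()
hsv=cv2.cvtColor(im,cv2.COLOR_BGR2HSV)
m=((hsv[...,1]<60)&(hsv[...,2]>125)).astype(np.uint8)
_,L,st,ct=cv2.connectedComponentsWithStats(m); l=L[180,257] or L[175,245]; print(st[l])
q=W[L==l]; print(np.nanpercentile(q[:,2],[1,10,50,90,99]).round(1))
v,u=np.nonzero(L==l); tp=(W[v,u,2]>22)
P=wray(np.c_[u,v],K,R,t,28)[:,:2]
for nm,pp in(("depth",q[q[:,2]>22][:,:2]),("ray28",P[tp]),("rayall",P)):
    r=cv2.minAreaRect(cv2.convexHull(pp.astype(np.float32))); print(nm,r)
E
```

```text
[ 236  152   42   34 1295]
[24.6 26.5 27.6 29.7 30.9]
depth ((446.4895324707031, 384.5735168457031), (40.3559455871582, 49.2091064453125), 82.83673095703125)
ray28 ((448.51348876953125, 382.5152893066406), (40.535465240478516, 49.057193756103516), 82.8210220336914)
rayall ((448.7143249511719, 382.3453674316406), (40.73077392578125, 49.7053337097168), 83.16627502441406)
```

servo_tool:
  moves: [0.0025,0.0045,-0.2,0.0095,0.8,0.0025,0.0045,-0.4,0.0095,0.8,0.0025,0.0045,-0.48,0.0095,0.8,0.0025,0.0045,-0.5,0.0095,0.8,0.0025,0.0045,-0.51,0.0095,0.8,0.0025,0.0045,-0.515,0.0095,0.8,0.0025,0.0045,-0.525,0.0095,0.8,0.0025,0.0045,-0.525,0.0095,0.8,0.0025,0.0045,-0.525,0.0095,0.8]

```text
t: 2.0
eef_pos: [449.3, 383.3, 6.9]
tcp_rot: [3.139, -0.002, 1.443]
ft_force: [0.3, -0.3, 0.2]
opening: 0.8
grip_force: 0.0
```

servo_tool:
  moves: [0,0,0,0,0.3,0,0,0,0,0.3,0,0,0,0,0.3,0,0,0,0,0.3,0,0,0,0,0.3,0,0,0,0,0.3]

```text
t: 2.5
eef_pos: [447.9, 383.1, 5.2]
tcp_rot: [3.141, -0.0, 1.444]
ft_force: [-2.3, 1.1, 6.8]
opening: 0.523
grip_force: 30.0
```

servo_tool:
  moves: [0,0,0.03,0,0.3,0,0,0.1,0,0.3,0,0,0.2,0,0.3,0,0,0.3,0,0.3,0,0,0.4,0,0.3,0,0,0.4,0,0.3]

```text
t: 3.0
eef_pos: [450.1, 384.6, 172.6]
tcp_rot: [3.133, -0.007, 1.444]
ft_force: [0.6, 0.8, -2.8]
opening: 0.524
grip_force: 30.0
```

servo_tool:
  moves: [0.2775,-0.8125,0,0.0567,0.3,0.2775,-0.8125,0,0.0567,0.3,0.2775,-0.8125,0,0.0567,0.3,0.2775,-0.8125,0,0.0567,0.3,0.2775,-0.8125,0,0.0567,0.3,0.2775,-0.8125,0,0.0567,0.3,0.2775,-0.8125,0,0.0567,0.3,0.2775,-0.8125,0,0.0567,0.3,0.2775,-0.8125,0,0.0567,0.3,0.2775,-0.8125,0,0.0567,0.3,0.2775,-0.8125,0,0.0567,0.3,0.2775,-0.8125,0,0.0567,0.3]

```text
t: 4.0
eef_pos: [558.4, 58.8, 164.5]
tcp_rot: [-3.141, -0.0, 1.622]
ft_force: [-0.7, -1.3, -3.9]
opening: 0.528
grip_force: 30.0
```

```bash
python3 - <<'E'
from h import *
im,d,W,(K,R,t)=wcloud(); s=state(); print(s["eef_pos"].round(1),s["tcp_rot"].round(3),np.round(-R.T@t))
cv2.imwrite("pics/w2.png",im); np.savez("w2.npz",im=im,d=d,W=W,K=K,R=R,t=t)
reg=(W[...,0]>450)&(W[...,0]<700)&(W[...,1]<150)&(W[...,1]>-230)
for nm,m in (("jaw",reg&(W[...,2]>48)&(W[...,2]<58)),("plate",reg&(W[...,2]>14)&(W[...,2]<23)),("tall",reg&(W[...,2]>65)&(W[...,2]<118))):
    _,L,st,ct=cv2.connectedComponentsWithStats(m.astype(np.uint8))
    for l in range(1,len(st)):
        if st[l,4]>40:
            q=W[L==l]; r=cv2.minAreaRect(q[:,:2].astype(np.float32))
            print(nm,st[l].tolist(),np.round(np.median(q,0),1),[np.round(x,1) for x in r])
E
```

```text
[558.5  59.2 164.6] [-3.141 -0.     1.623] [554. 140. 334.]
jaw [209, 125, 94, 27, 2410] [555.5 108.1  52.4] [array([555.6, 107.8]), array([89.8, 25.1]), np.float64(3.0)]
jaw [222, 296, 81, 26, 806] [568.6 -98.4  51.5] [array([574.9, -89. ]), array([42.1, 97.3]), np.float64(88.6)]
plate [186, 112, 149, 135, 11931] [566.5  68.5  17.6] [array([563.3,  53.7]), array([161. , 157.6]), np.float64(2.8)]
plate [201, 295, 47, 26, 935] [ 520.8 -120.2   17.4] [array([ 523.9, -123.4]), array([65.3, 46.8]), np.float64(4.0)]
plate [264, 295, 50, 26, 672] [ 601.6 -116.9   17.4] [array([ 613.2, -118.3]), array([68.9, 45.8]), np.float64(3.5)]
```

View pics/w2.png

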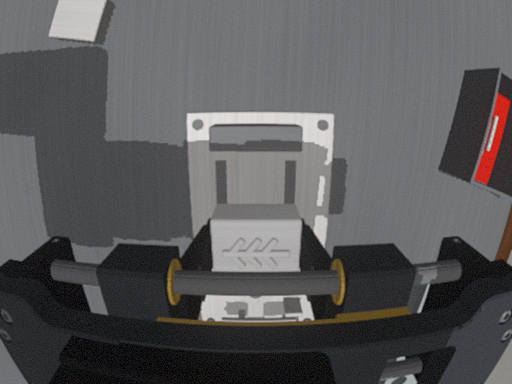

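The wrist view shows the held insert lined up between the jaws, with the fixed jaw at (256,138) and the gap below it. I'll lower it now.

servo_tool:
  moves: [0.002,0,-0.1,0,0.3,0.002,0,-0.2,0,0.3,0.002,0,-0.27,0,0.3,0.002,0,-0.31,0,0.3,0.002,0,-0.33,0,0.3,0.002,0,-0.34,0,0.3,0.002,0,-0.345,0,0.3,0.002,0,-0.348,0,0.3,0.002,0,-0.351,0,0.3,0.002,0,-0.351,0,0.3,0.002,0,-0.351,0,0.3]

```text
t: 4.97
eef_pos: [560.1, 58.0, 25.0]
tcp_rot: [3.14, 0.0, 1.622]
ft_force: [0.2, 0.5, -3.0]
opening: 0.528
grip_force: 30.0
```

servo_tool:
  moves: [0,0,-0.0015,0,0.3,0,0,-0.003,0,0.3,0,0,-0.003,0,0.3,0,0,-0.003,0,0.3]

```text
t: 5.3
eef_pos: [559.9, 58.0, 23.2]
tcp_rot: [3.141, 0.0, 1.622]
ft_force: [0.2, -0.6, -1.9]
opening: 0.525
grip_force: 30.0
```

servo_tool:
  moves: [0,0,-0.0015,0,0.3,0,0,-0.0025,0,0.3,0,0,-0.0025,0,0.3]

```text
t: 5.55
eef_pos: [559.9, 58.0, 23.2]
tcp_rot: [3.141, 0.0, 1.622]
ft_force: [-2.5, -1.3, 11.5]
opening: 0.524
grip_force: 30.0
```

servo_tool:
  moves: [0,0,0.0025,0,0.75,0,0,0.0025,0,0.75,0,0,0.0025,0,0.75,0,0,0.0025,0,0.75,0,0,0.03,0,0.75,0,0,0.1,0,0.75,0,0,0.2,0,0.75,0,0,0.3,0,0.75,0,0,0.4,0,0.75,0,0,0.4,0,0.75]

```text
t: 6.38
eef_pos: [562.3, 58.1, 190.0]
tcp_rot: [3.13, 0.001, 1.622]
ft_force: [-0.0, -0.1, 0.3]
opening: 0.748
grip_force: 0.0
```

```bash
python3 - <<'E'
from h import *
s=state(); print(s["t"],s["eef_pos"].round(1),s["opening"],s["ft_force"].round(1))
im,d,W,(K,R,t)=wcloud(); cv2.imwrite("pics/w3.png",im)
for nm in("scene",):
    im,d,W=cloud(nm); cv2.imwrite("pics/s3.png",cv2.resize(im[170:270,160:310],(780,520),interpolation=cv2.INTER_CUBIC))
    hsv=cv2.cvtColor(im,cv2.COLOR_BGR2HSV)
    m=(abs(W[...,0]-560)<45)&(abs(W[...,1]-58)<30)&(W[...,2]>40)&(W[...,2]<53)&(hsv[...,2]>120)
    q=W[m]; print(len(q),np.median(q,0).round(1),cv2.minAreaRect(q[:,:2].astype(np.float32)))
E
```

```text
6.3833 [562.3  58.1 190. ] 0.7481093314453565 [-0.  -0.1  0.3]
211 [565.9  59.6  46.7] ((561.9315795898438, 58.73663330078125), (54.429168701171875, 38.60029220581055), 4.0880889892578125)
```

View pics/s3.png

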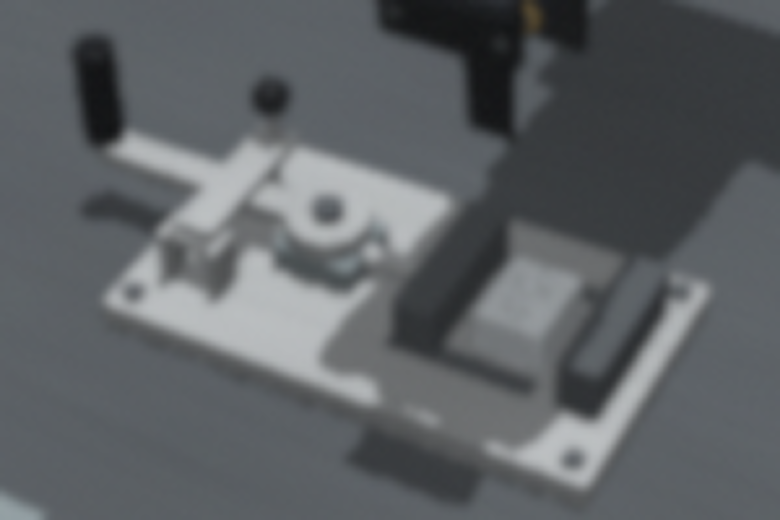

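The insert sits flat between the jaws at (530,297), and the knob is at (270,97). Next I'll triangulate the knob and grip from the clear scene and side pictures taken earlier.

```bash
python3 - <<'E'
from h import *
T={}
for n in("scene","side"):
    z=np.load(n+"1.npz"); im,W=z["im"],z["W"]; c=get_calibration(n)
    K,R,t=[np.array(c[k],float) for k in("K","R","t")]
    g=cv2.cvtColor(im,cv2.COLOR_BGR2GRAY)
    for nm,p,lo,hi in(("knob",(532,-121),77,99),("grip",(571,-208),60,118)):
        m=(np.hypot(W[...,0]-p[0],W[...,1]-p[1])<28)&(W[...,2]>lo)&(W[...,2]<hi)&(g<75)
        _,L,st,ct=cv2.connectedComponentsWithStats(m.astype(np.uint8)); l=1+np.argmax(st[1:,4])
        ext=st[l]; uv=np.array([ext[0]+(ext[2]-1)/2,ext[1]+(ext[3]-1)/2]) ; uv=(uv+ct[l])/2
        d=R.T@np.linalg.inv(K)@[*uv,1]; T.setdefault(nm,[]).append((-R.T@t,d/np.linalg.norm(d))); print(n,nm,st[l].tolist(),ct[l].round(1))
for nm,rs in T.items():
    A=sum(np.eye(3)-np.outer(d,d) for c,d in rs); b=sum((np.eye(3)-np.outer(d,d))@c for c,d in rs); X=np.linalg.solve(A,b)
    print(nm,X.round(1),"miss",[np.linalg.norm((np.eye(3)-np.outer(d,d))@(X-c)).round(1) for c,d in rs])
E
```

```text
scene knob [208, 185, 8, 8, 43] [211.5 188.1]
scene grip [174, 176, 10, 21, 154] [178.3 186.1]
side knob [281, 204, 4, 5, 17] [282.6 205.9]
side grip [309, 201, 8, 20, 124] [312.6 210.6]
knob [ 532.5 -121.1   85.6] miss [np.float64(0.2), np.float64(0.2)]
grip [ 572.5 -208.4   87.3] miss [np.float64(0.3), np.float64(0.3)]
```

servo_tool:
  moves: [-0.069,-0.4475,0,-0.47,0.5,-0.069,-0.4475,0,-0.47,0.5,-0.069,-0.4475,0,-0.47,0.5,-0.069,-0.4475,0,-0.47,0.5,-0.069,-0.4475,0,-0.47,0.5,-0.069,-0.4475,0,-0.47,0.5,-0.069,-0.4475,0,-0.47,0.5,-0.069,-0.4475,0,-0.47,0.5,-0.069,-0.4475,0,-0.47,0.5,-0.069,-0.4475,0,-0.47,0.5,-0.069,-0.4475,0,-0.47,0.5,-0.069,-0.4475,0,-0.47,0.5]

```text
t: 7.48
eef_pos: [531.5, -120.8, 180.6]
tcp_rot: [-3.14, 0.003, 0.139]
ft_force: [-0.2, -0.4, 0.5]
opening: 0.495
grip_force: 0.0
```

servo_tool:
  moves: [0,0,-0.04,-0.03,0.5,0,0,-0.08,-0.03,0.5,0,0,-0.1,-0.03,0.5,0,0,-0.1,-0.03,0.5,0,0,-0.1,-0.03,0.5,0,0,-0.1,-0.03,0.5]

```text
t: 7.98
eef_pos: [532.4, -121.0, 142.3]
tcp_rot: [3.141, -0.0, 0.051]
ft_force: [-0.4, 0.6, -0.8]
opening: 0.497
grip_force: 0.0
```

```bash
python3 - <<'E'
from h import *
s=state(); print(s["t"],s["eef_pos"].round(1),s["tcp_rot"].round(3),s["opening"],s["ft_force"].round(1))
im,d,W,(K,R,t)=wcloud(); cv2.imwrite("pics/w4.png",im)
E
```

```text
7.9833 [ 532.4 -121.   142.3] [ 3.141 -0.     0.051] 0.49677040508471454 [-0.4  0.6 -0.8]
```

View pics/w4.png

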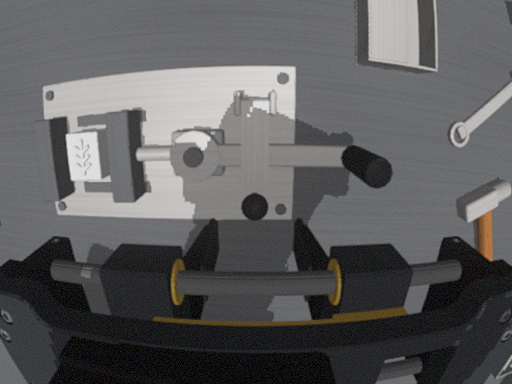

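The wrist view shows the knob at (255,207), centred between the fingers, with the catch on, the insert at (85,155) and the grip at (370,165). I'll lower to the knob and pinch it.

servo_tool:
  moves: [0,0,-0.08,0,0.5,0,0,-0.13,0,0.5,0,0,-0.16,0,0.5,0,0,-0.177,0,0.5,0,0,-0.177,0,0.5,0,0,-0.177,0,0.1,0,0,-0.177,0,0.1,0,0,-0.177,0,0.1,0,0,-0.177,0,0.1,0,0,-0.177,0,0.1,0,0,-0.177,0,0.1,0,0,-0.177,0,0.1]

```text
t: 9.03
eef_pos: [532.3, -120.3, 71.8]
tcp_rot: [-3.141, -0.001, 0.051]
ft_force: [0.8, 5.4, 3.6]
opening: 0.215
grip_force: 30.0
```

servo_tool:
  moves: [0.0155,0.0008,0.025,0,0.1,0.034,0.0018,0.048,0,0.1,0.0555,0.003,0.0685,0,0.1,0.079,0.004,0.086,0,0.1,0.105,0.0055,0.1,0,0.1,0.1325,0.007,0.111,0,0.1,0.161,0.0085,0.1175,0,0.1,0.191,0.01,0.121,0,0.1,0.191,0.01,0.121,0,0.1]

```text
t: 9.78
eef_pos: [610.1, -116.4, 120.4]
tcp_rot: [-3.141, -0.001, 0.051]
ft_force: [-2.3, 4.4, 8.8]
opening: 0.212
grip_force: 30.0
```

servo_tool:
  moves: [0.029,0.0015,-0.001,0,0.1,0.0585,0.003,-0.006,0,0.1,0.0865,0.0045,-0.014,0,0.1,0.1135,0.006,-0.026,0,0.1,0.1305,0.007,-0.036,0,0.1,0.147,0.0075,-0.047,0,0.1,0.1675,0.0087,-0.0655,0,0.1,0.1675,0.0087,-0.0655,0,0.1]

```text
t: 10.45
eef_pos: [677.4, -113.1, 93.5]
tcp_rot: [3.141, -0.004, 0.051]
ft_force: [4.5, 3.9, 5.8]
opening: 0.211
grip_force: 30.0
```

servo_tool:
  moves: [0,0,0,0,0.5,0,0,0,0,0.5,0,0,0,0,0.5,0,0,0,0,0.5,0,0,0.05,0,0.5,0,0,0.12,0,0.5,0,0,0.2,0,0.5,0,0,0.25,0,0.5,0,0,0.25,0,0.5]

```text
t: 11.2
eef_pos: [676.9, -114.1, 198.4]
tcp_rot: [3.139, -0.007, 0.051]
ft_force: [-0.5, -0.4, 0.6]
opening: 0.499
grip_force: 0.0
```

servo_tool:
  moves: [-0.25,-0.24,0,0.47,0.5,-0.25,-0.24,0,0.47,0.5,-0.25,-0.24,0,0.47,0.5,-0.25,-0.24,0,0.47,0.5,-0.25,-0.24,0,0.47,0.5,-0.25,-0.24,0,0.47,0.5,-0.25,-0.24,0,0.47,0.5,-0.25,-0.24,0,0.47,0.5,-0.25,-0.24,0,0.47,0.5,-0.25,-0.24,0,0.47,0.5,-0.25,-0.24,0,0.47,0.5,-0.25,-0.24,0,0.47,0.5]

```text
t: 12.2
eef_pos: [575.1, -209.5, 192.7]
tcp_rot: [-3.141, -0.0, 1.534]
ft_force: [-0.8, 0.4, -0.3]
opening: 0.497
grip_force: 0.0
```

```bash
python3 - <<'E'
from h import *
s=state(); print(s["t"],s["eef_pos"].round(1),s["tcp_rot"].round(3),s["opening"],s["ft_force"].round(1))
im,d,W=cloud("scene"); cv2.imwrite("pics/s5.png",cv2.resize(im[160:270,150:315],(780,520),interpolation=cv2.INTER_CUBIC))
E
```

```text
12.2 [ 575.1 -209.5  192.7] [-3.141 -0.     1.534] 0.49716775653751866 [-0.8  0.4 -0.3]
```

View pics/s5.png

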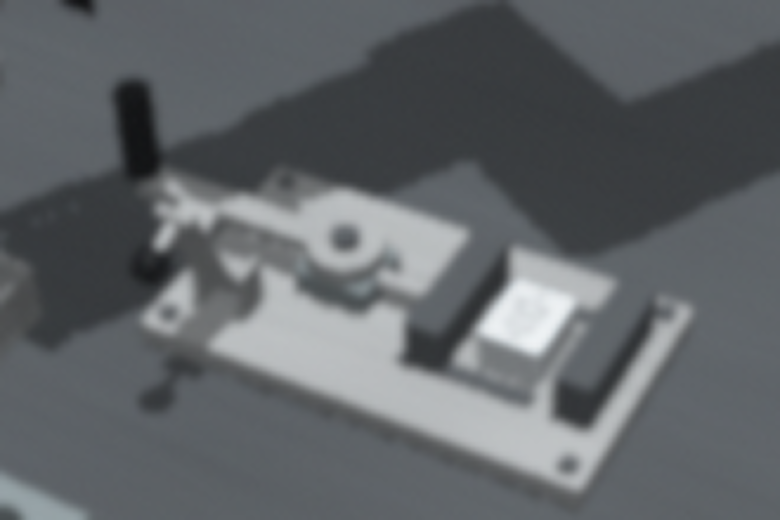

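The catch now lies back, with its knob at (150,262). The lever arm is free and the insert is in place. I'll pinch the grip next.

servo_tool:
  moves: [-0.0075,0.0025,-0.08,0.03,0.5,-0.0075,0.0025,-0.16,0.03,0.5,-0.0075,0.0025,-0.24,0.03,0.5,-0.0075,0.0025,-0.28,0.03,0.5,-0.0075,0.0025,-0.3,0.03,0.5,-0.0075,0.0025,-0.3,0.03,0.1,-0.0075,0.0025,-0.3,0.03,0.1,-0.0075,0.0025,-0.3,0.03,0.1,-0.0075,0.0025,-0.3,0.03,0.1,-0.0075,0.0025,-0.3,0.03,0.1,-0.0075,0.0025,-0.3,0.03,0.1,-0.0075,0.0025,-0.3,0.03,0.1]

```text
t: 13.25
eef_pos: [571.9, -208.9, 74.7]
tcp_rot: [-3.141, 0.001, 1.622]
ft_force: [-7.2, -3.0, 6.1]
opening: 0.25
grip_force: 30.0
```

servo_tool:
  moves: [-0.027,0,0,-0.024,0.1,-0.054,0.0013,0,-0.048,0.1,-0.081,0.005,0,-0.0715,0.1,-0.108,0.0105,0,-0.0955,0.1,-0.134,0.0185,0,-0.1195,0.1,-0.1595,0.028,0,-0.143,0.1,-0.184,0.039,0,-0.167,0.1,-0.208,0.0525,0,-0.191,0.1,-0.2375,0.073,0,-0.223,0.1,-0.2375,0.073,0,-0.223,0.1,-0.2375,0.073,0,-0.223,0.1]

```text
t: 14.17
eef_pos: [477.7, -180.5, 74.8]
tcp_rot: [3.138, 0.001, 0.921]
ft_force: [-2.9, -11.7, 0.5]
opening: 0.247
grip_force: 30.0
```

servo_tool:
  moves: [-0.008,0.003,0,-0.008,0.1,-0.0165,0.008,0,-0.016,0.1,-0.0165,0.008,0,-0.016,0.1,-0.0165,0.008,0,-0.016,0.1,-0.0165,0.008,0,-0.016,0.1]

```text
t: 14.58
eef_pos: [472.3, -176.5, 74.6]
tcp_rot: [3.138, -0.001, 0.871]
ft_force: [4.6, 0.1, 4.8]
opening: 0.25
grip_force: 30.0
```

servo_tool:
  moves: [-0.004,0.0032,0,-0.0045,0.1,-0.0077,0.0064,0,-0.009,0.1,-0.0077,0.0064,0,-0.009,0.1,-0.0077,0.0064,0,-0.009,0.1,-0.0077,0.0064,0,-0.009,0.1]

```text
t: 15.0
eef_pos: [469.9, -174.6, 74.7]
tcp_rot: [3.136, -0.001, 0.843]
ft_force: [8.6, -3.1, 1.7]
opening: 0.248
grip_force: 30.0
```

servo_tool:
  moves: [-0.003,0.0025,0,-0.003,0.1,-0.0055,0.0046,0,-0.006,0.1,-0.0055,0.0046,0,-0.006,0.1,-0.0055,0.0046,0,-0.006,0.1,-0.0055,0.0046,0,-0.006,0.1,-0.0055,0.0046,0,-0.006,0.1]

```text
t: 15.5
eef_pos: [469.9, -174.1, 74.8]
tcp_rot: [3.131, -0.003, 0.824]
ft_force: [18.5, -10.0, -7.1]
opening: 0.248
grip_force: 30.0
```

servo_tool:
  moves: [0.0025,-0.002,0,0,0.1,0.0025,-0.002,0,0,0.1,0.0025,-0.002,0,0,0.1,0.0025,-0.002,0,0,0.1,0.0025,-0.002,0,0,0.1,0.0025,-0.002,0,0,0.1]

```text
t: 16.0
eef_pos: [470.0, -174.3, 74.7]
tcp_rot: [3.133, -0.002, 0.824]
ft_force: [13.7, -5.5, -4.0]
opening: 0.247
grip_force: 30.0
```

```bash
python3 - <<'E'
from h import *
s=state(); print(s["t"],s["eef_pos"].round(1),s["ft_force"].round(1),s["opening"])
im,d,W=cloud("scene"); cv2.imwrite("pics/s6.png",cv2.resize(im[160:270,150:315],(780,520),interpolation=cv2.INTER_CUBIC))
print(state()["ft_force"].round(1))
E
```

```text
16.0 [ 470.  -174.3   74.7] [13.7 -5.5 -4. ] 0.24693840049511953
[14.9 -7.  -3.4]
```

View pics/s6.png

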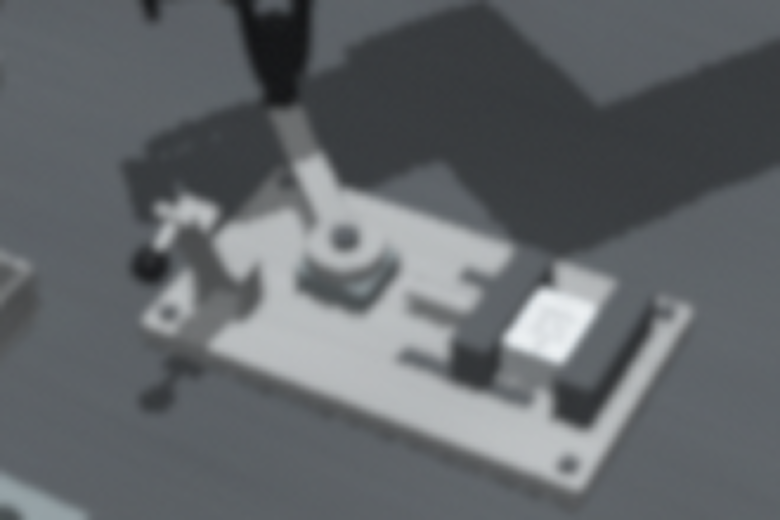

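The jaws are shut on the insert at (550,325), the catch is still back, and the lever is held at about 15 N. I'm handing the job in.

```bash
python3 -c "
from cell import *
print(job_done())"
```

```text
the job is handed in; nothing more can be done
None
```

The insert was placed flat and centred in the jaws, the catch was then flipped over to the back, and I handed the job in at about 16 s with the lever held pulled at about 15 N and the insert clamped; the judge's result was not shown.

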